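# Clamp the tin in the bench shaker and set its speed lever

## Robot

A 6-joint arm with a two-finger parallel gripper is mounted at the origin on the work surface. World frame = base frame: x ahead of the robot, y to its left, z up, the work surface at z = 0. Lengths are in m, angles in degrees, forces in N, time in s.
With the tool pointing down it reaches from about 0.325 to 0.775 m from the base axis. Payload 5.5 kg.
Tool frame: the origin (TCP) lies at the very end of the fingers, on their centre line; the grasp point (between the pads) lies bot.hold_point_z behind it (bot.hold_point_z is the distance from the TCP to the grasp point, in m); z points along the fingers, y is the line along which they close (so a half turn about z gives the same grasp; the last joint's range is limited). The gripper opens to 88 mm and grips with 3 to 60 N. Pads are 20 mm wide; open, the fingers measure 115 mm over their backs; the gripper's body (75 mm by 178 mm) begins 61 mm behind the grasp point.
Start: joints at [72.095, 5.22, 70.514, -0, 104.267, -3.249], TCP at [0.152, 0.58, 0.223] pointing down, gripper open.
Joint ranges: [-164.24, 164.24], [-49.07, 125.15], [9.68, 141.18], [-86.29, 266.29], [3.28, 154.24], [-151.56, 151.56]. Speed limits (degrees/s): [147.25, 147.25, 172.46, 180, 180, 180].

## Interface

Orientations are given as [roll, pitch, yaw] about the fixed x, y, z axes, in that order (R = Rz(yaw) Ry(pitch) Rx(roll)).
In Python, from cell import bot, solve_ik, viewer, job gives the robot as it stands. Calls block until the motion is done:
- bot.move_pose(position, orientation): joint-space move of the TCP to a pose.
- bot.move_straight(position, speed=0.15, orientation=None): straight line of the TCP; orientation=None keeps the orientation; speed is the mean speed in m/s.
- bot.move_j(angles): joint-space move.
- bot.open_gripper() and bot.grab(grip_force=None): open the fingers fully, or close them until they stop; grip_force is the grip in N (None keeps the last).
- bot.wait(seconds).
- solve_ik(position, orientation): joint angles nearest the present ones, or None.
- bot.get_obs(): the state.
- viewer.snapshot(name): name is "scene" or "top" or "wrist"; returns (picture, depth): 384x512x3 uint8, red, green, blue; 384x512 float32, m along the optical axis (not along the pixel's ray), 0 where there is no reading.
- viewer.camera_model(name): a dict with "mtx" (3x3 intrinsics, pixels), "k1" (the pictures are not rectified: a ray, as slopes to the right and down, at radius r is drawn at 1 + k1 r^2 times it, then the intrinsics apply), "rvec" (rotation vector, rad) and "tvec" (3), from world to camera coordinates, as OpenCV has them. Camera axes: x right, y down, z forward; pixel columns grow to the right and rows downward; lengths in m; the calibration is good to about 2 mm. A picture is of the moment at which its call begins: read the wrist's pose just before it. camera_model takes no time and is no camera call; for the wrist camera it gives the pose at the moment of the call.
A pose or a line that the arm cannot do raises bot.PlanningError and nothing moves.
- job.job_done(): hands the job in; it is judged then, once.
The state is a dict: "time": time; "qpos": joint angles; "dq": joint speeds; "effort": joint torques, N m; "ee_pos": TCP position; "tcp_rot": TCP orientation; "force": force on the tool from outside, world axes, zero at the start; "ft_torque": the same for the moment, N m; "finger_gap": opening from 0.0 (shut) to 1.0 (fully open); "finger_force": force on a finger pad.
Only numpy, scipy, OpenCV 4.12 (cv2) and the standard library are available. Lean on these libraries where they do the work, as an engineer would, in place of code of your own. Each camera call takes 0.05 s, during which the arm holds its last target. There are 200 camera calls.

## Task

Get the tin shaker ready: slide the jaw up until it holds the tin snugly against the fixed end plate, and only then swing the speed lever round until it points straight at the index clip on the dial's rim. Leave the tin standing upright between the plates, do not shift the index clip, and leave the other things on the bench alone.

Things in the scene. Friction and masses are not known exactly. Their poses are not given: they have to be found in the camera images.
- shaker: Bench tin shaker: grey base, dark steel deck at z = 80 mm, 270 (x) x 565 mm (y -310 to +255), fixed to the bench. Origin at bench level; front with vents looks to -x; y runs from the dial end (-y) to the end plate (+y). Two guide strips, 10 mm high, 110 mm apart, run along y beside the tin.
- end_face (a point): Point on the clamping face of the fixed upright steel end plate (140 mm wide, top 180 mm above the bench), at shaker x = 0, y = +210 mm, 135 mm above the bench; the face looks to the shaker's -y.
- tin: Closed tin with paper label, 100 mm diameter, 110 mm tall, 0.45 to 0.85 kg, standing loose on the deck between jaw and end plate, touching neither at the start. Origin: centre of its underside, z up. It slides along when the jaw pushes it; against the end plate its origin is at shaker y = +160 mm.
- jaw (a joint): Slide of the jaw, m: 0 open to 0.125, growing towards the end plate (shaker +y). Its face is at shaker y = joint value: the tin is held snugly at about 0.110. Starts at 0 to 0.05. Stays where left; takes about 4 N, up to about 14 N while it pushes the tin. The jaw is a steel plate 120 mm wide (x), 14 mm thick, top 170 mm above the bench.
- jaw_grip (a point): Middle of the jaw's black round upright grip, 22 mm diameter, 60 mm long, from 172 to 232 mm above the bench (this point at 202 mm), on a 16 mm steel stem; its axis is 35 mm behind the jaw's face (shaker y = joint value - 35 mm, x = 0).
- lever (a joint): Angle of the speed lever about a vertical axis, radians: 0 when the lever points to the shaker's -x, growing counter-clockwise seen from above (towards the shaker's -y), up to 1.75. Starts between 0 and 0.3. Stays where it is left; turning it takes about 3 N at the knob.
- lever_pivot (a point): The pivot axis of the lever and of the index clip, at deck height 80 mm, in the middle of the round aluminium dial disc (220 mm diameter, 4 mm thick) at shaker x = +20 mm, y = -155 mm.
- lever_knob (a point): Middle of the speed lever's knob: black upright cylinder, 22 mm diameter, 100 to 150 mm above the bench (this point at 130 mm), 90 mm from the pivot axis, at the end of a flat steel arm 14 mm wide (top 102 mm above the bench) that ends in a point 109 mm from the pivot. The point's x axis runs from knob to pivot.
- index (a joint): Angle of the index clip on the dial's rim, radians, same zero, direction and axis as lever: the lever points at the clip when the two values are equal. Lies between 0.75 and 1.45 and must not be changed; it is stiff.
- index_clip (a point): Middle of the top of the index clip: brass block, 26 mm along the dial's radius, 18 mm wide, 17 mm high, with a short nose 8 mm wide to the dial's centre, on the rim of the dial from 109 to 142 mm from the pivot (this point at 129 mm), top 98 mm above the bench. The point's x axis runs from the clip to the pivot.
- jar: Closed jar, 68 mm diameter, 90 mm tall, standing on the bench in front of the shaker (its -x side, towards the robot); a bystander. Origin: centre of its underside.
- cup: White mug, 80 mm diameter, 85 mm tall, standing on the bench past the end plate (+y end of the shaker); a bystander. Origin: centre of its underside.
- sanding_block: Cork sanding block, 70 x 110 x 35 mm, lying on the bench past the dial end (-y) of the shaker; a bystander. Origin: centre of its underside.
- scraper: Spatula-shaped scraper, 200 mm long, lying on the bench in front of the shaker (its -x side, towards the robot); a bystander. Its origin is at bench level.
Things that resemble listed ones, but are neither listed nor needed, are in the scene too. Leave any pink, purple or yellow look-alike of the tin alone.

How it is judged (in metres and radians):
On the way, in this order (a step that is already met when the one before it is completed fails the run):
1. the jaw holds the tin snugly against the end plate while the speed lever is still away from the index clip (value of joint jaw above 0.107 m and y of tin in the frame of shaker above 0.157 m and angle between the x axis of lever_knob and the x axis of index_clip, either way round above 0.2 rad), for 0.2 s.
2. the speed lever points at the index clip (angle between the x axis of lever_knob and the x axis of index_clip, either way round below 0.09 rad), for 0.2 s.
At the end, for the whole second after the job is handed in: Jaw slide between 0.107 and 0.114 m; tin upright (within 0.08 rad), between the guide strips (within 10 mm of their middle) and within 3 mm of the end plate; speed lever at rest, pointing at the index clip within 0.09 rad (about 5 degrees); clip moved less than 5 mm (value of joint jaw between 0.107 and 0.114 m and y of tin in the frame of shaker above 0.157 m and x of tin in the frame of shaker between -0.01 and 0.01 m and angle between tin's own z axis and vertical below 0.08 rad and linear speed of tin below 0.01 m/s and angle between the x axis of lever_knob and the x axis of index_clip, either way round below 0.09 rad and velocity of joint lever between -0.03 and 0.03 rad/s and distance of index_clip from where it was at the start of the episode below 0.005 m); the robot touches nothing.
It fails at once if a bystander (jar, mug, sanding block or scraper) is shifted by more than 20 mm (distance of any of jar, cup, sanding_block, scraper from where it was at the start of the episode above 0.02 m).
It also fails if it takes over 46 s, if anything falls off the work surface, if the arm or the gripper's body presses on something with over 40 N, if the wrist force passes 120 N, or if a joint passes its speed limit or range.

## Working session

There is one attempt and no reset: what is moved stays moved. The work goes in short steps, each a Python script; the robot and the scene stay as the last script left them, time stands still between calls to the robot, and variables do not carry over. Pictures are saved under pics/ and viewed, at most 10 in all, crops included, and the job is handed in when it is done.

```bash
mkdir -p pics; ls; python3 - <<'E'
from cell import bot,viewer
import cv2,numpy as np
for n in("top","scene"):
    p,d=viewer.snapshot(n); cv2.imwrite(f"pics/{n}0.png",p[:,:,::-1]); np.savez(f"pics/{n}0.npz",p=p,d=d,**viewer.camera_model(n)); print(viewer.camera_model(n))
print(bot.get_obs(),bot.hold_point_z)
E
```

```text
pics
{'mtx': array([[395.07232514,   0.        , 252.00066123],
       [  0.        , 395.07232514, 189.70687455],
       [  0.        ,   0.        ,   1.        ]]), 'k1': -0.06747774149300667, 'rvec': array([ 2.19319419, -2.14059395,  0.08373204]), 'tvec': array([0.07185819, 0.57740874, 1.30236474])}
{'mtx': array([[430.48447645,   0.        , 256.23646386],
       [  0.        , 430.48447645, 191.85321384],
       [  0.        ,   0.        ,   1.        ]]), 'k1': -0.1151975040831063, 'rvec': array([ 1.56492471,  1.73384018, -0.93070139]), 'tvec': array([-0.01928346, -0.20497887,  1.98672176])}
{'time': 0.1, 'qpos': array([ 7.20964491e+01,  5.25669199e+00,  7.05748187e+01,  1.14795178e-04,
        1.04268313e+02, -3.24973902e+00]), 'dq': array([ 0.08252934, -0.0374915 , -0.07681539, -0.0198816 ,  0.05136596,
       -0.01656441]), 'effort': array([ 3.12862241e-03, -4.47855699e+01, -4.07570744e+01,  7.00841518e-02,
        2.83645542e-02, -9.77319201e-05]), 'ee_pos': array([0.15171312, 0.58021503, 0.22164353]), 'tcp_rot': array([-1.79900343e+02, -5.76994256e-03,  1.65346211e+02]), 'force': array([-0.25992712,  0.44986803, -0.27322253]), 'ft_torque': array([ 0.00664104, -0.03019883, -0.01137101]), 'finger_force': 0.0, 'finger_gap': 0.9970095081460545} 0.0187
```

View pics/top0.png

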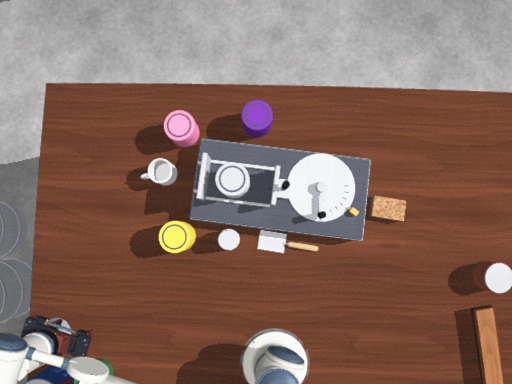

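View pics/scene0.png

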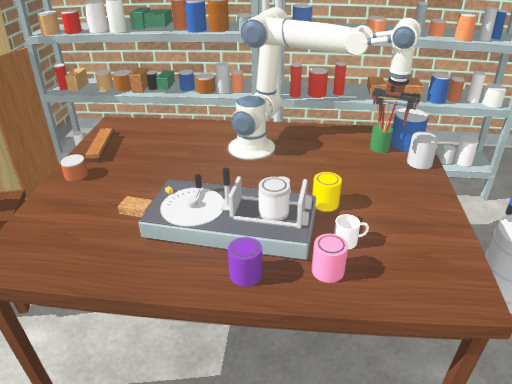

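The top view shows the end plate at (203,177), tin (232,180), jaw grip (285,185), dial centre (321,187), lever knob (321,214) and clip (353,211). The scene view agrees with this. Next I'll get metric positions.

```bash
cat > h.py <<'E'
import cv2,numpy as np
def cloud(c):
    d=c['d'];H,W=d.shape;K=c['mtx']
    uv=np.stack(np.meshgrid(np.arange(W),np.arange(H)),-1).reshape(-1,1,2).astype(float)
    n=cv2.undistortPoints(uv,K,np.array([float(c['k1']),0,0,0])).reshape(H,W,2)
    P=np.dstack([n*d[...,None],d]); R=cv2.Rodrigues(c['rvec'])[0]
    X=(P-c['tvec'])@R; X[d<=0]=np.nan
    return X
def proj(c,X): return cv2.projectPoints(np.atleast_2d(np.array(X,float)),c['rvec'],c['tvec'],c['mtx'],np.array([float(c['k1']),0,0,0]))[0].reshape(-1,2)
E
python3 - <<'E'
from h import *
c=np.load('pics/top0.npz');X=cloud(c);p=c['p'].astype(int)
roi=np.zeros(X.shape[:2],bool);roi[125:250,185:378]=1
# deck: all z>0.07 within ROI, near the deck level
m=roi&(X[...,2]>.07)&(X[...,2]<.092)
n,l,s,_=cv2.connectedComponentsWithStats(m.astype(np.uint8));k=1+s[1:,4].argmax();m=l==k
r=cv2.minAreaRect(X[m][:,:2].astype(np.float32));print("rect",r,cv2.boxPoints(r), np.nanmedian(X[m][:,2]))
(w,h),a=r[1],r[2]
yaw=np.deg2rad(a if w<h else a-90);yaw=(yaw+np.pi/2)%np.pi-np.pi/2
R=np.array([[np.cos(yaw),-np.sin(yaw)],[np.sin(yaw),np.cos(yaw)]])
o=np.array(r[0])-R@[0,-.0275];print("yaw",np.rad2deg(yaw),"origin",o)
S=(X[...,:2]-o)@R
def st(name,m):print(name,m.sum(),np.nanmean(S[m],0),S[m].min(0),S[m].max(0),np.median(X[m][:,2]))
z=X[...,2]
sel=lambda u,v,a,lo,hi:(abs(np.arange(512)[None]-u)<a)&(abs(np.arange(384)[:,None]-v)<a)&(z>lo)&(z<hi)
st("grip",sel(285,185,9,.215,.25));st("knob",sel(321,214,9,.135,.165));st("tin",sel(232,180,20,.18,.2));st("plate",sel(203,177,30,.165,.19)&(S[...,1]>.19));st("jaw",sel(277,186,25,.155,.18)&(S[...,1]<.06))
cl=roi&(p[...,0]>150)&(p[...,2]<110)&(p[...,0]-p[...,2]>70)&(z>.085);st("clip",cl)
for nm,q in(("clip",cl),("knob",sel(321,214,9,.135,.165))):
    v=S[q].mean(0)-[.02,-.155];print(nm,"ang",np.arctan2(-v[1],-v[0]),np.hypot(*v))
im=cv2.resize(c['p'][120:250,180:380,::-1],None,fx=4,fy=4,interpolation=cv2.INTER_CUBIC)
def P(x,y,zz): return (proj(c,[*(R@[x,y]+o),zz])[0]-[180,120])*4+1.5
for q in[(0,.21,.18),(.02,-.155,.084),(-.135,-.31,.08),(.135,-.31,.08),(.135,.255,.08),(-.135,.255,.08)]:cv2.circle(im,tuple(P(*q).astype(int)),3,(0,0,255),-1)
cv2.imwrite('pics/crop.png',im);np.savez('sh.npz',o=o,yaw=yaw)
E
```

```text
rect ((0.5774717330932617, -0.007801145315170288), (0.5635191798210144, 0.2705919146537781), 84.23727416992188) [[ 0.4145683  -0.27455184]
 [ 0.6837927  -0.30172172]
 [ 0.74037516  0.25894955]
 [ 0.47115076  0.28611943]] 0.08243425842178254
yaw -5.762725830078129 origin [0.58023298 0.01955988]
grip 51 [-0.00072615 -0.03160569] [-0.01068234 -0.04244706] [ 0.0096901  -0.02157717] 0.23334537693668847
knob 44 [-0.07003567 -0.15712165] [-0.07921166 -0.16743628] [-0.06028405 -0.1473197 ] 0.1510261893020335
tin 888 [-0.00037508  0.1232325 ] [-0.04934657  0.07375261] [0.04952521 0.17288188] 0.19213222546379388
plate 247 [-2.16810188e-05  2.15523839e-01] [-0.06941955  0.2088204 ] [0.07003925 0.2242813 ] 0.18027928398660484
jaw 191 [ 0.00023467 -0.00363845] [-0.05982755 -0.02323327] [0.06002615 0.00336632] 0.1708377517678905
clip 112 [-0.17105501  0.18243203] [-0.22748175 -0.27149919] [-0.03311534  0.26076922] 0.10880897593760758
clip ang -1.0555983871701036 0.3877658944578886
knob ang 0.023560178969579036 0.0900606638374413
```

View pics/crop.png

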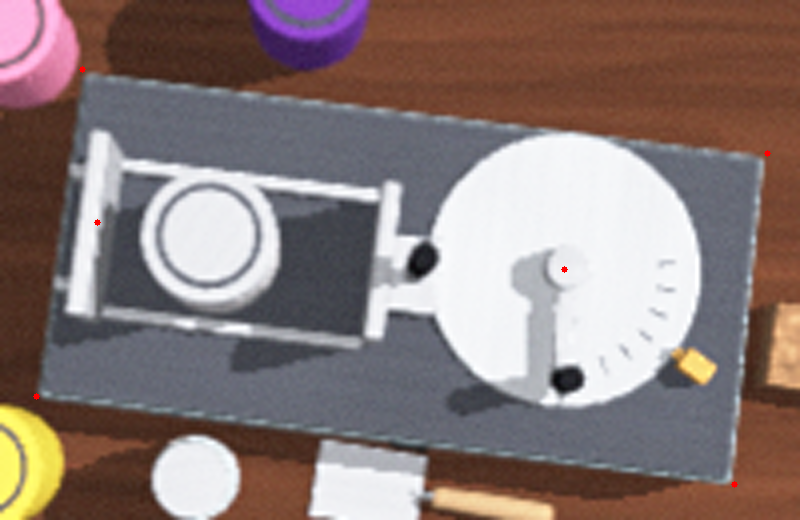

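```bash
cat >> h.py <<'E'
s=np.load('sh.npz');o=s['o'];yaw=float(s['yaw']);Rs=np.array([[np.cos(yaw),-np.sin(yaw)],[np.sin(yaw),np.cos(yaw)]])
def W(x,y,z): return [*(Rs@[x,y]+o),z]
yd=np.rad2deg(yaw)
E
python3 - <<'E'
from h import *
from cell import bot,viewer,solve_ik
c=np.load('pics/top0.npz')
# clip angle: ray through pixel meets z=.098
u=np.array([180,120])+(np.array([697,366])-1.5)/4
n=cv2.undistortPoints(u.reshape(1,1,2),c['mtx'],np.array([float(c['k1']),0,0,0]))[0,0]
R=cv2.Rodrigues(c['rvec'])[0];C=-R.T@c['tvec'];r=R.T@[*n,1];X=C+r*(.098-C[2])/r[2]
v=Rs.T@(X[:2]-o)-[.02,-.155];th=np.arctan2(-v[1],-v[0]);print("clip",th,np.hypot(*v))
c0=[(solve_ik(W(0,-.032,.3),[180,0,yd+a])) for a in(90,-90)];print(c0)
for a in(0,180):
  for t in(.02,th):print(a,t,solve_ik(W(.02-.09*np.cos(t),-.155-.09*np.sin(t),.112),[180,0,yd+a+np.rad2deg(t)]))
p=bot.get_obs()['ee_pos'];bot.move_straight([p[0],p[1],.31])
a=90 if c0[0] is not None and abs(c0[0][5])<130 else -90
ori=[180,0,yd+a]
bot.move_pose(W(0,-.032,.3),ori);bot.move_straight(W(0,-.032,.184))
bot.grab(40);q=bot.get_obs();print(q['time'],q['finger_gap']*.088,q['force'],q['ee_pos'],W(0,-.032,.184))
E
```

```text
clip 1.0368206427806086 0.12853742066389132
[array([-4.59626862e+00,  3.41524375e+00,  6.44987089e+01, -2.54444375e-14,
        1.12086047e+02,  1.16645721e+00]), None]
0 0.02 [-1.84675789e+01 -8.14135610e+00  9.48526507e+01 -2.54444375e-14
  9.32887054e+01  7.61492314e+01]
0 1.0368206427806086 [-2.49043681e+01  1.10521355e+00  8.59812371e+01 -2.54444375e-14
  9.29135494e+01  1.14529108e+01]
180 0.02 [ -18.46757888   -8.1413561    94.85265067    0.           93.28870543
 -103.85076864]
180 1.0368206427806086 None
5.375 0.021518815015892697 [ 3.24101669  0.01505883 -0.62368556] [ 0.57744988 -0.01234526  0.18398694] [np.float64(0.5770198923716663), np.float64(-0.012278403400461789), 0.184]
```

```bash
python3 - <<'E'
from h import *
from cell import bot,viewer
ey=Rs@[0,1]
bot.move_straight(W(0,-.0350+.100,.184),.05)
for j in np.arange(.102,.1161,.001):
    bot.move_straight(W(0,j-.035,.184),.03);bot.wait(.1)
    q=bot.get_obs();f=q['force'][:2]@ey;print(round(j,3),round(f,1),(Rs.T@(q['ee_pos'][:2]-o)).round(4),round(q['time'],1))
    if f<-28:break
p,d=viewer.snapshot("top");np.savez("pics/top1.npz",p=p,d=d,**viewer.camera_model("top"))
c=np.load('pics/top1.npz');X=cloud(c);S=(X[...,:2]-o)@Rs;z=X[...,2]
t=(z>.18)&(z<.2)&(abs(S[...,0])<.055)&(S[...,1]>.1)&(S[...,1]<.225)
P=S[t];print("tin",cv2.minEnclosingCircle(P.astype(np.float32)))
E
```

```text
0.102 -8.3 [0.0006 0.0647] 7.8
0.103 -7.8 [0.0006 0.0656] 8.2
0.104 -7.8 [0.0006 0.0665] 8.5
0.105 -7.8 [0.0006 0.0675] 8.9
0.106 -8.7 [0.0006 0.0686] 9.2
0.107 -8.7 [0.0006 0.0695] 9.6
0.108 -8.1 [0.0006 0.0705] 9.9
0.109 -7.5 [0.0006 0.0715] 10.3
0.11 -9.0 [0.0006 0.0726] 10.6
0.111 -8.6 [0.0006 0.0735] 11.0
0.112 -7.3 [0.0006 0.0745] 11.3
0.113 -8.9 [0.0006 0.0755] 11.7
0.114 -8.2 [0.0006 0.0765] 12.0
0.115 -8.0 [0.0006 0.0773] 12.4
0.116 -12.6 [0.0006 0.0773] 12.7
tin ((0.002081865444779396, 0.1795460730791092), 0.06813744455575943)
```

```bash
python3 - <<'E'
from h import *
from cell import bot,viewer
ey=Rs@[0,1]
for j in np.arange(.117,.1225,.001):
    bot.move_straight(W(0,j-.035,.184),.03);bot.wait(.1)
    q=bot.get_obs();f=q['force'][:2]@ey;print(round(j,3),round(f,1),(Rs.T@(q['ee_pos'][:2]-o)).round(4),round(q['time'],1))
    if f<-26:break
bot.wait(.2);bot.open_gripper();q=bot.get_obs();p=Rs.T@(q['ee_pos'][:2]-o)
bot.move_straight(W(p[0],p[1],.30),.2)
bot.move_pose(W(.02-.09,-.155,.30),[180,0,yd+1.4])
p,d=viewer.snapshot("top");np.savez("pics/top1.npz",p=p,d=d,**viewer.camera_model("top"));print(bot.get_obs()['time'])
c=np.load('pics/top1.npz');X=cloud(c);S=(X[...,:2]-o)@Rs;z=X[...,2]
def st(n,t):print(n,t.sum(),S[t].mean(0),S[t].min(0),S[t].max(0))
st("tin",(z>.187)&(z<.2)&(abs(S[...,0])<.06)&(S[...,1]>.1)&(S[...,1]<.205))
st("grip",(z>.225)&(z<.24)&(abs(S[...,0])<.02)&(abs(S[...,1]-.075)<.02))
st("jaw",(z>.16)&(z<.178)&(abs(S[...,0])<.06)&(abs(S[...,1]-.1)<.014))
E
```

```text
0.117 -15.7 [0.0006 0.0773] 13.1
0.118 -18.3 [0.0006 0.0775] 13.5
0.119 -20.5 [0.0006 0.0776] 13.8
0.12 -23.7 [0.0006 0.0779] 14.2
0.121 -25.2 [0.0006 0.0783] 14.5
0.122 -27.1 [0.0006 0.0787] 14.9
17.9917
tin 846 [-0.00021567  0.15852643] [-0.04895264  0.10969775] [0.04860026 0.20479281]
grip 48 [0.00019779 0.07454515] [-0.00987788  0.06403823] [0.01084867 0.08476161]
jaw 190 [0.00090237 0.10239676] [-0.05785492  0.09528511] [0.05901978 0.1123299 ]
```

```bash
python3 - <<'E'
from h import *
from cell import bot,viewer
T=lambda t,z:(W(.02-.09*np.cos(t),-.155-.09*np.sin(t),z),[180,0,yd+np.rad2deg(t)])
a=.024;p,r=T(a,.2);bot.move_straight(p,.15,r);p,r=T(a,.114);bot.move_straight(p,.1,r)
bot.grab(20);q=bot.get_obs();print(q['finger_gap']*.088,q['force'],q['time'])
for t in np.linspace(a,1.037,11)[1:]:
    p,r=T(t,.114);bot.move_straight(p,.06,r);q=bot.get_obs();print(round(t,2),q['force'].round(1),(q['ee_pos']-p).round(4))
bot.wait(.3);bot.open_gripper();bot.move_straight(T(1.037,.25)[0],.2)
bot.move_pose(W(-.15,-.05,.4),[180,0,yd+60]);print(bot.get_obs()['time'])
p,d=viewer.snapshot("top");np.savez("pics/top2.npz",p=p,d=d,**viewer.camera_model("top"))
cv2.imwrite('pics/crop2.png',cv2.resize(p[120:250,180:380,::-1],None,fx=4,fy=4,interpolation=cv2.INTER_CUBIC))
E
```

```text
0.021525363797035256 [-0.19206685 -0.1296437  -0.61258912] 20.8417
0.13 [ 2.6 -2.2 -1.5] [ 0.0002 -0.0004 -0.    ]
0.23 [ 4.7 -1.6 -2.3] [ 0.0004 -0.0001 -0.    ]
0.33 [ 5.5 -0.2 -2.6] [ 0.0005  0.0003 -0.    ]
0.43 [ 5.6 -0.8 -3.3] [ 0.0007  0.0005 -0.    ]
0.53 [ 6.5 -0.3 -2.5] [ 0.0009  0.0007 -0.    ]
0.63 [ 5.9  1.3 -2.2] [ 0.0008  0.001  -0.    ]
0.73 [ 6.6  2.5 -2.5] [ 0.0009  0.0011 -0.    ]
0.83 [ 5.2  1.9 -2.2] [0.0009 0.0013 0.    ]
0.94 [ 5.9  2.5 -1.5] [ 0.0008  0.0015 -0.    ]
1.04 [ 5.   2.8 -1. ] [ 0.0008  0.0016 -0.    ]
27.125
```

View pics/crop2.png

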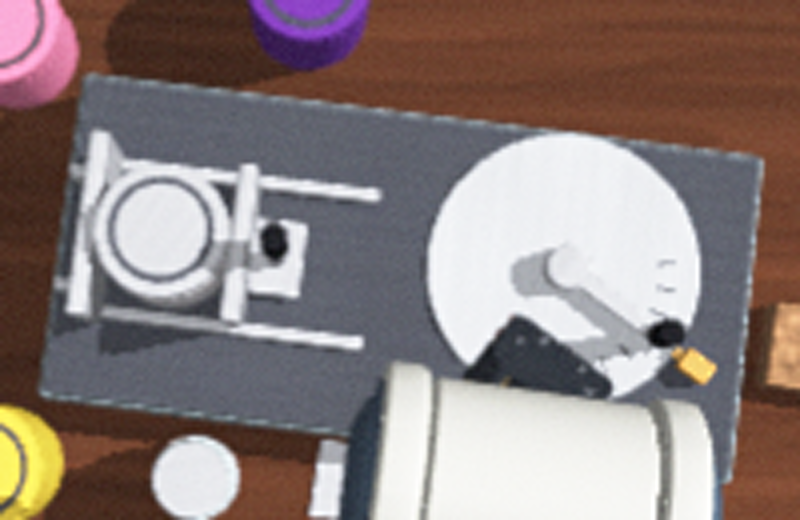

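The lever now appears to point at the clip at (697,366), with the knob at (667,331). The tin at (160,233) is clamped between the plates. I'll check both numerically.

```bash
python3 - <<'E'
from h import *
c=np.load('pics/top2.npz');X=cloud(c);S=(X[...,:2]-o)@Rs;z=X[...,2];p=c['p'].astype(int)
k=(z>.14)&(z<.16)&(np.hypot(S[...,0]+.026,S[...,1]+.232)<.025)
v=S[k].mean(0)-[.02,-.155];print(k.sum(),"lever",np.arctan2(-v[1],-v[0]),np.hypot(*v))
for n in('top0','top2'):
  q=np.load(f'pics/{n}.npz')['p'].astype(int);m=np.zeros(q.shape[:2],bool);m[203:222,343:365]=1
  m&=(q[...,0]-q[...,2]>90);ys,xs=np.nonzero(m);print(n,xs.mean(),ys.mean(),m.sum())
t=(z>.185)&(z<.2)&(abs(S[...,0])<.06)&(S[...,1]>.1)&(S[...,1]<.215);print("tin",S[t].min(0),S[t].max(0))
E
```

```text
44 lever 1.0334538097840194 0.08778127889779373
top0 353.24074074074076 210.90740740740742 54
top2 353.1730769230769 210.75 52
tin [-0.04883     0.11024822] [0.04913215 0.21331561]
```

```bash
python3 -c "
from cell import bot,job
bot.wait(.3);print(bot.get_obs()['time'],job.job_done())"
```

```text
the job is handed in; nothing more can be done
27.475 None
```

I handed the job in at 27.5 s. By the camera, the jaw holds the tin snugly against the end plate at about 0.110 m, and the lever points at the clip within about 0.01 rad. The clip has not moved; the hand-in returned no verdict.

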